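# Rack the reagent bottles in order of height

## Robot

A 7-joint arm with a two-finger parallel gripper is mounted at the origin on a cart in front of the work surface, level with it; the furniture and walls round the work are solid. World frame = base frame: x ahead of the robot, y to its left, z up, the work surface at z = 0. Lengths are in m, angles in rad, forces in N, time in s.
With the tool pointing down it reaches from about 0.425 to 0.825 m from the base axis. Payload 3.6 kg.
Tool frame: the origin (TCP) lies between the finger pads; the fingertips stand 17 mm ahead of it and the grasp point (between the pads) lies 2 mm behind it (manip.tip_extent is the distance from the TCP to the fingertips, in m); x points along the fingers, z is the direction in which the jaws open and shut, and the axes are right-handed (so a half turn about x gives the same grasp; the last joint's range is limited). The gripper opens to 93 mm and grips with 3 to 60 N. Pads are 15 mm wide; open, the fingers measure 128 mm over their backs; the gripper's body (75 mm by 188 mm) begins 65 mm behind the grasp point.
Start: joints at [-1.143, 0.615, -0.013, 1.423, 0.008, 1.103, -0.04], TCP at [0.285, 0.584, 0.236] pointing down, gripper open.
Joint ranges: [-3.12, 3.12], [-0.3, 2.06], [-1.34, 1.32], [0.26, 2.42], [-1.36, 4.5], [0.01, 1.98], [-2.84, 2.84]. Speed limits (rad/s): [2.79, 2.79, 3.14, 3.14, 3.14, 3.14, 3.14].

## Interface

Orientations are given as a rotation vector (axis times angle).
In Python, from station import manip gives the robot as it stands.
- The arm moves only by the shell command python3 -m jog 'ROWS' [FORCE]. ROWS is JSON, a list of rows, each a list of 3 entries, a list of its own where there are three numbers: the shift along the tool's x, y, z in units of 40 mm (1.0 is 40 mm), then the turn about the tool's x in units of 8 degrees (1.0 is 8 degrees), then the finger opening in mm, from 0 to 93. A call has exactly 10 rows; each row is the pose to reach, as a shift and turn from the pose commanded when the call began, along the tool's axes at that moment; what a row does not reach only later rows make up. A row lasts 1/10 s, in which the tool goes at most 50 mm and 8.59 degrees, less where a joint would pass 70% of its speed; a pose out of reach is approached as far as the arm can. A call with a gripper value outside its range is refused whole. The fingers move at their own pace and stop on an object; FORCE is the grip in N (left out, the last holds). Time passes only in rows, so rows that repeat a pose let the fingers close, or fill a call up. It gives the time, the measured TCP pose, the force and the opening at its end, in the units of the state.
- manip.get_state(): the state, without advancing time (a new reading comes with each control period).
- manip.get_image(name): name is "scene" or "top" or "wrist"; returns a dict with "img" (420x560x3 uint8, blue, green, red), "fx", "fy", "cx", "cy" (pixels), "T" (4x4, takes a point from camera to world coordinates). Camera axes: x right, y down, z forward; pixel columns grow to the right and rows downward; lengths in m; the calibration is good to about 2 mm. A picture is of the moment at which its call begins. There is no depth.
- manip.sign_off(): hands the job in, once; it reports no verdict.
The state is a dict: "time_s": time; "joint_pos": joint angles; "qvel": joint speeds; "joint_torque": joint torques, N m; "tcp_pos": TCP position; "ee_rot": TCP orientation; "ft_force": force on the tool from outside, world axes, zero at the start; "moment": the same for the moment, N m; "opening": finger opening in m.
Only numpy, scipy, OpenCV 4.12 (cv2) and the standard library are available. Lean on these libraries where they do the work, as an engineer would, in place of code of your own. Each camera call takes 0.05 s, during which the arm holds its last target. There are 200 camera calls.

## Task

Put the four loose reagent bottles away in the bottle rack in order of height, one to a compartment: the tallest at the tall blue end, then down to the shortest at the low end. Leave each standing upright on its compartment's floor, and do not let any bottle tip over on the way.

Things in the scene. Friction and masses are not known exactly. Their poses are not given: they have to be found in the camera images.
- white_centre (a point): The white plastic bottle with a white screw cap (cap 32 mm wide, top 20 mm): 112 mm tall, 49 mm across, round, about 0.1 kg, stands loose and upright on the bench. This point is on its axis, half-way up (56 mm above its underside); z is up along the bottle.
- amber_centre (a point): The brown bottle with a black screw cap (cap 28 mm wide, top 16 mm): 88 mm tall, 42 mm across, round, about 0.1 kg, stands loose and upright on the bench. This point is on its axis, half-way up (44 mm above its underside); z is up along the bottle. (Not the other brown bottle, which is fixed far to the left beside the centrifuge.)
- blue_centre (a point): The squat white bottle with a wide dark blue screw cap (cap 44 mm wide, top 13 mm): 70 mm tall, 47 mm across, round, about 0.1 kg, stands loose and upright on the bench. This point is on its axis, half-way up (35 mm above its underside); z is up along the bottle.
- green_centre (a point): The slim small white bottle with a green screw cap (cap 29 mm wide, top 12 mm): 66 mm tall, 33 mm across, round, about 0.1 kg, stands loose and upright on the bench. This point is on its axis, half-way up (33 mm above its underside); z is up along the bottle.
- bottle_rack: Fixed bottle rack, at any yaw: grey tray 257 mm long (y), 72 mm wide (x), four compartments in a row, black inside; +y points to its tall blue end plate (42 mm high), the other end is low and grey. Origin on the bench under its centre. Floor 3 mm thick; walls and dividers 3 mm thick, tops 15 mm above the bench. Along its +x side a thin steel rail slopes from 40 mm high (blue end) to 22 mm.
- compartment_1 (a point): Compartment at the tall blue end: 66 mm long inside (along the rack's y), 66 mm wide (x). The point is the centre of its floor, 3 mm above the bench, 92.5 mm from the rack's origin towards the blue end; axes as the rack's. Fingers fit best across the row (along x), on the bottle's upper half.
- compartment_2 (a point): Compartment second from the blue end: 64 mm long inside (along the rack's y), 66 mm wide (x). The point is the centre of its floor, 3 mm above the bench, 24.5 mm from the rack's origin towards the blue end; axes as the rack's. Fingers fit best across the row (along x), on the bottle's upper half.
- compartment_3 (a point): Compartment third from the blue end: 62 mm long inside (along the rack's y), 66 mm wide (x). The point is the centre of its floor, 3 mm above the bench, 41.5 mm from the rack's origin towards the low end; axes as the rack's. Fingers fit best across the row (along x), on the bottle's upper half.
- compartment_4 (a point): Compartment at the low grey end, the narrowest: 50 mm long inside (along the rack's y), 66 mm wide (x). The point is the centre of its floor, 3 mm above the bench, 100.5 mm from the rack's origin towards the low end; axes as the rack's. Fingers fit best across the row (along x), on the bottle's upper half.
Not all that is in view belongs to the job. What is shaped like the part that bears white_centre but turquoise is not meant. Leave any yellow look-alike of the part that bears blue_centre alone.

How it is judged:
By the outcome, as a careful person would: the job done as asked, in the order asked, and still so for the second after the job is handed in, with the robot touching nothing.
It also fails if it takes over 102 s, if anything falls off the work surface, if the arm or the gripper's body presses on something with over 40 N, if the wrist force passes 120 N, or if a joint passes its speed limit or range.

## Working session

There is one attempt and no reset: what is moved stays moved. The work goes in short steps, Python scripts to look and compute and a shell command to move; the robot and the scene stay as the last step left them, time stands still between calls to the robot, and variables do not carry over. Pictures are saved under pics/ and viewed, about 12 in all and at most 16, crops included, and the job is handed in when it is done.

```bash
ls; mkdir -p pics; python3 - <<'E'
from station import manip
import cv2,numpy as np
np.set_printoptions(precision=4,suppress=True)
for n in ["scene","top"]:
    d=manip.get_image(n); cv2.imwrite(f"pics/{n}0.png",d["img"]); print(n,d["fx"],d["fy"],d["cx"],d["cy"]);print(d["T"])
print(manip.get_state())
E
```

```text
pics
scene 422.1312956203931 422.1312956203931 273.27699377142784 214.29491840085885
[[-0.8245 -0.467   0.3195  0.1689]
 [-0.5656  0.6636 -0.4896  0.6175]
 [ 0.0166 -0.5844 -0.8113  1.0871]
 [ 0.      0.      0.      1.    ]]
top 486.8002821888051 486.8002821888051 280.7078525369843 218.03864365806936
[[ 0.0177 -0.9947  0.1013  0.4291]
 [-0.9998 -0.0167  0.0105 -0.008 ]
 [-0.0087 -0.1014 -0.9948  1.3663]
 [ 0.      0.      0.      1.    ]]
{'time_s': 0.1, 'joint_pos': array([-1.1425,  0.6158, -0.0126,  1.4247,  0.0081,  1.1034, -0.0404]), 'qvel': array([-0.0005, -0.0026, -0.0002, -0.0051, -0.0001, -0.0016,  0.0004]), 'joint_torque': array([  0.0008, -46.0039,   0.2098, -16.6243,  -0.0612,   0.0169,
         0.0001]), 'tcp_pos': array([0.2852, 0.5833, 0.2346]), 'ee_rot': array([-0.8693,  1.3926,  0.8673]), 'ft_force': array([ 0.3086,  0.327 , -0.4975]), 'moment': array([0.0319, 0.0167, 0.0303]), 'opening': 0.09325444041004916}
```

View pics/scene0.png

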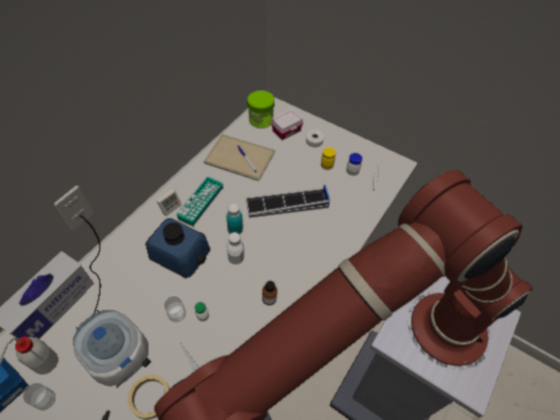

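View pics/top0.png

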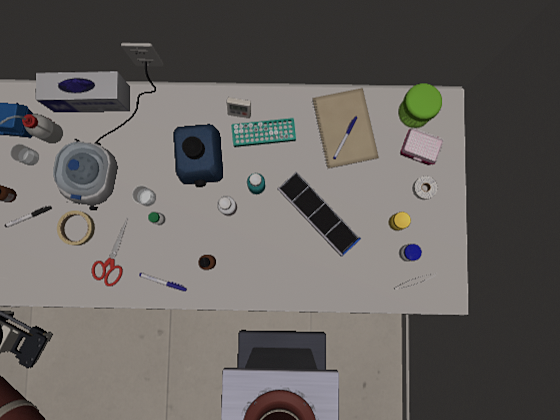

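The top view shows the white-capped bottle at (227,205), with the turquoise look-alike at (256,183). The amber bottle is at (207,262) and the green one at (154,217). The blue one is at (412,252), with a yellow look-alike at (401,220). The rack runs from (297,178) to its blue end at about (348,248). I chose each one by cap and body colour, and will confirm in an enlarged crop.

```bash
cat > h.py <<'E'
from station import manip
import cv2,numpy as np
np.set_printoptions(precision=4,suppress=True)
def ray(d,p):
    v=np.array([(p[0]-d["cx"])/d["fx"],(p[1]-d["cy"])/d["fy"],1.]); return d["T"][:3,3],d["T"][:3,:3]@v
def plane(d,p,z):
    o,v=ray(d,p); return o+v*(z-o[2])/v[2]
def tri(d1,p1,d2,p2):
    o1,v1=ray(d1,p1);o2,v2=ray(d2,p2)
    s=np.linalg.lstsq(np.c_[v1,-v2],o2-o1,rcond=None)[0]
    a=o1+v1*s[0];b=o2+v2*s[1]; return (a+b)/2,np.linalg.norm(a-b)
E
python3 - <<'E'
from h import *
T=manip.get_image("top")["img"];S=manip.get_image("scene")["img"]
def crop(I,x,y,w=66,h=50): return cv2.convertScaleAbs(cv2.resize(I[y:y+h,x:x+w],(w*4,h*4),interpolation=cv2.INTER_CUBIC),alpha=1.3)
a=[crop(T,x,y) for x,y in [(200,165),(174,237),(121,192),(375,215)]]+[crop(T,315,215)]
b=[crop(S,x,y) for x,y in [(205,205),(237,267),(168,285),(322,135)]]
g=[np.hstack(a[:3]),np.hstack([a[3],b[3],a[4]]),np.hstack(b[:3])]
cv2.imwrite("pics/m.png",np.vstack(g))
E
```

```text
(no output)
```

View pics/m.png

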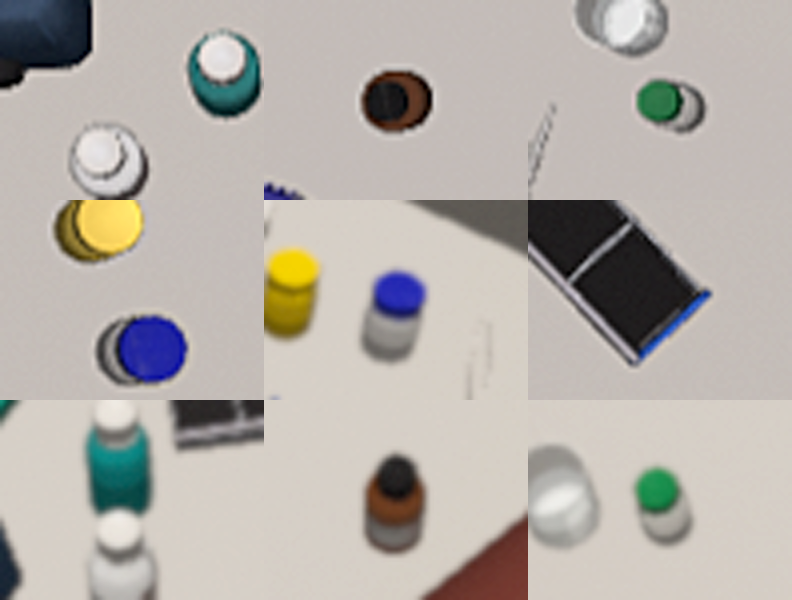

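The crop confirms all four: white cap with a white body, black cap with a brown body, green cap, and dark blue cap with a white body. The turquoise and yellow look-alikes are clearly different. Next I'll triangulate the cap tops and measure the rack.

```bash
python3 - <<'E'
from h import *
from scipy.spatial.transform import Rotation as R
T=manip.get_image("top");S=manip.get_image("scene")
P=dict(white=((224.8,203.8),(235,236.5),.112),amber=((205,262.3),(270.2,284),.088),green=((153.2,217.2),(200.2,306.2),.066),blue=((413.2,252.2),(356,157.5),.070))
for k,(a,b,h) in P.items():
    p,e=tri(T,a,S,b); q=plane(T,a,h); print(k,"tri",p,"gap",e,"topplane",q[:2],"sceneplane",plane(S,b,h)[:2],"r",np.hypot(*q[:2]))
print("turq",plane(T,(255.5,179.2),.112))
# rack
def quad(d,roi):
    x0,y0,x1,y1=roi; m=np.zeros(d["img"].shape[:2],np.uint8)
    g=d["img"][y0:y1,x0:x1].max(2); m[y0:y1,x0:x1]=(g<75)*255
    m=cv2.morphologyEx(m,cv2.MORPH_CLOSE,np.ones((5,5)))
    c=max(cv2.findContours(m,0,2)[0],key=cv2.contourArea); r=cv2.minAreaRect(c); return c,r,cv2.boxPoints(r)
c,r,bx=quad(T,(270,165,365,260)); print(r)
for z in (.003,.015):
    w=np.array([plane(T,p,z)[:2] for p in bx]); cc=np.array([plane(T,p[0],z)[:2] for p in c])
    rr=cv2.minAreaRect((cc*1000).astype(np.float32)); print(z,rr)
c2,r2,b2=quad(S,(240,180,335,222))
cc=np.array([plane(S,p[0],.009)[:2] for p in c2]); print("scene",cv2.minAreaRect((cc*1000).astype(np.float32)))
s=manip.get_state(); print(R.from_rotvec(s["ee_rot"]).as_matrix())
I=T["img"].copy(); cv2.drawContours(I,[c],-1,(0,255,0),1); J=S["img"].copy(); cv2.drawContours(J,[c2],-1,(0,255,0),1)
cv2.imwrite("pics/r.png",np.hstack([cv2.resize(I[165:260,270:365],(400,400)),cv2.resize(J[165:235,240:335],(400,400))]))
E
```

```text
white tri [0.5931 0.1518 0.1148] gap 0.004104404481444624 topplane [0.5916 0.1512] sceneplane [0.5962 0.1512] r 0.6105884472544526
amber tri [0.441  0.2026 0.0865] gap 0.003499453388842015 topplane [0.4394 0.2016] sceneplane [0.4422 0.2039] r 0.48345565324307804
green tri [0.5588 0.3492 0.0667] gap 0.001956234515868981 topplane [0.558  0.3489] sceneplane [0.56   0.3494] r 0.6580706278306293
blue tri [ 0.4769 -0.3478  0.0666] gap 0.0018139389788608118 topplane [ 0.4759 -0.3473] sceneplane [ 0.4767 -0.3442] r 0.5891784683858847
turq [0.6577 0.0728 0.112 ]
((317.6416015625, 213.7605743408203), (90.62947082519531, 24.94985008239746), 46.54815673828125)
0.003 ((582.4317626953125, -97.16455078125), (254.82530212402344, 70.291748046875), 43.89466094970703)
0.015 ((581.0821533203125, -96.38006591796875), (252.58224487304688, 69.67304992675781), 43.894683837890625)
scene ((581.1526489257812, -98.70816040039062), (257.2327880859375, 73.34889221191406), 44.60957336425781)
[[-0.0004 -0.8984  0.4392]
 [-0.0008  0.4392  0.8984]
 [-1.      0.     -0.0009]]
```

View pics/r.png

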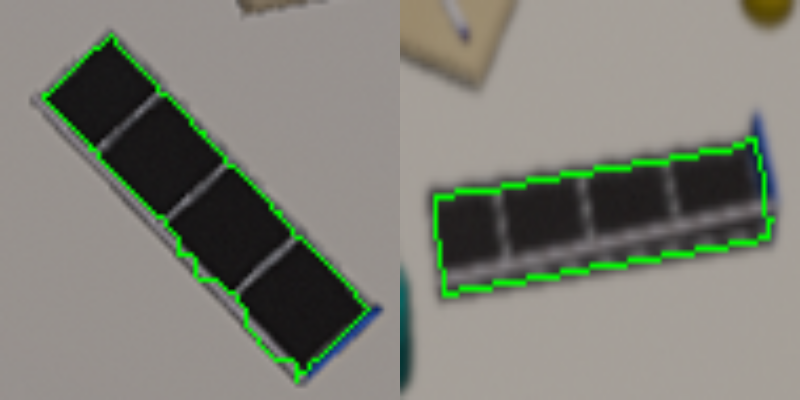

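```bash
cat > plan.py <<'E'
import sys
from h import *
from scipy.spatial.transform import Rotation as R
s=manip.get_state(); M=R.from_rotvec(s["ee_rot"]).as_matrix(); p=s["tcp_pos"]
yaw=np.degrees(np.arctan2(M[1,2],M[0,2]))
print("t",round(s["time_s"],2),"tcp",p,"yaw",round(yaw,1),"tilt",round(M[2,0],4),"F",s["ft_force"],"open",round(s["opening"],4),"q7",s["joint_pos"][6])
for i in range(1,len(sys.argv),4):
    x,y,z,a=map(float,sys.argv[i:i+4])
    d=M.T@(np.array([x,y,z])-p)/.04; t=(yaw-a+180)%360-180
    print(sys.argv[i:i+4],"shift",d.round(2),"turn",round(t/8,2),"r",round(np.hypot(x,y),3))
E
python3 plan.py .594 .1515 .215 40
```

```text
t 0.3 tcp [0.2854 0.5837 0.2352] yaw 63.9 tilt -1.0 F [ 0.1605 -0.1116  0.7546] open 0.0927 q7 -0.04040621756794765
['.594', '.1515', '.215', '40'] shift [  0.51 -11.68  -6.32] turn 2.99 r 0.613
```

```bash
python3 -m jog '[[[0.05,-0.9,-0.5],0.3,80],[[0.1,-2.0,-1.1],0.6,80],[[0.15,-3.1,-1.7],0.9,80],[[0.2,-4.2,-2.3],1.2,80],[[0.25,-5.3,-2.9],1.5,80],[[0.3,-6.4,-3.5],1.8,80],[[0.35,-7.5,-4.1],2.1,80],[[0.4,-8.5,-4.7],2.4,80],[[0.45,-9.5,-5.2],2.7,80],[[0.5,-10.4,-5.6],3,80]]'; python3 plan.py .594 .1515 .20 40; python3 - <<'E'
from h import *
d=manip.get_image("wrist");cv2.imwrite("pics/w1.png",d["img"]);print(d["fx"],d["cx"],d["cy"],d["T"])
print(plane(d,(280,210),.1))
E
```

```text
time_s: 1.3
tcp_pos: [0.5621, 0.1972, 0.2158]
ee_rot: [-0.543, 1.502, 0.542]
ft_force: [0.6, 1.0, -1.3]
opening: 0.0804
t 1.3 tcp [0.5621 0.1972 0.2158] yaw 39.7 tilt -1.0 F [ 0.5871  0.9853 -1.3132] open 0.0804 q7 0.38925656837322653
['.594', '.1515', '.20', '40'] shift [ 0.4  -1.39 -0.12] turn -0.03 r 0.613
366.70529859724275 276.6630433598383 203.4901182960353 [[ 0.7683  0.6154  0.1758  0.5134]
 [ 0.64   -0.7385 -0.212   0.2562]
 [-0.0006  0.2754 -0.9613  0.3649]
 [ 0.      0.      0.      1.    ]]
[0.567  0.1954 0.1   ]
```

View pics/w1.png

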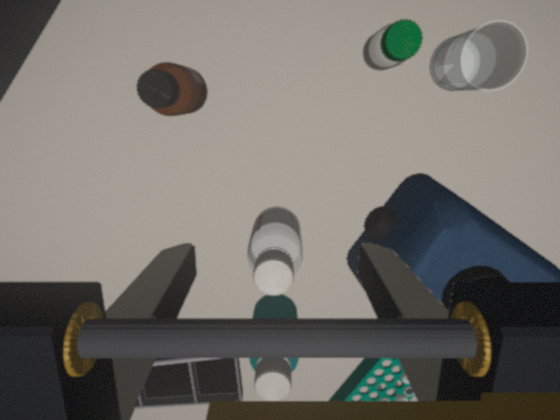

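The wrist view shows the white cap top at about (275,272), with turquoise behind it at (273,383). The amber cap is at (157,88) and the green cap at (404,40). I'll compute positions from these.

```bash
python3 - <<'E'
from h import *
d=manip.get_image("wrist");T=manip.get_image("top")
for k,p,h,t in [("white",(274.5,272),.112,(224.8,203.8)),("amber",(157,88),.088,(205,262.3)),("green",(404,40),.066,(153.2,217.2)),("turq",(273,383),.112,(255.5,179.2))]:
    print(k,plane(d,p,h),tri(d,p,T,t))
E
python3 plan.py .594 .1515 .20 40
```

```text
white [0.5979 0.1485 0.112 ] (array([0.5929, 0.151 , 0.12  ]), np.float64(0.005002048567403107))
amber [0.4482 0.1988 0.088 ] (array([0.4429, 0.2001, 0.081 ]), np.float64(0.008661044428412956))
green [0.5669 0.3401 0.066 ] (array([0.5533, 0.3241, 0.1364]), np.float64(0.011468141607166615))
turq [0.6616 0.068  0.112 ] (array([0.657 , 0.0727, 0.1188]), np.float64(0.001326086144447905))
t 1.45 tcp [0.5626 0.196  0.2154] yaw 39.6 tilt -1.0 F [-0.6398  1.2739  0.0606] open 0.0803 q7 0.3877093706782807
['.594', '.1515', '.20', '40'] shift [ 0.39 -1.36 -0.1 ] turn -0.06 r 0.613
```

```bash
python3 plan.py .5955 .150 .073 40; python3 -m jog '[[[0,-0.7,-0.05],0,80],[[0,-1.42,-0.1],0,80],[[0,-1.42,-0.1],0,80],[[0,-1.42,-0.1],0,80],[[0.6,-1.42,-0.1],0,80],[[1.3,-1.42,-0.1],0,80],[[2.0,-1.42,-0.1],0,80],[[2.7,-1.42,-0.1],0,80],[[3.2,-1.42,-0.1],0,80],[[3.55,-1.42,-0.1],0,80]]'; python3 plan.py .5955 .150 .073 40;  python3 - <<'E'
from h import *
d=manip.get_image("wrist");cv2.imwrite("pics/w2.png",d["img"])
E
```

```text
t 1.45 tcp [0.5626 0.196  0.2154] yaw 39.6 tilt -1.0 F [-0.6398  1.2739  0.0606] open 0.0803 q7 0.3877093706782807
['.5955', '.150', '.073', '40'] shift [ 3.56 -1.4  -0.1 ] turn -0.06 r 0.614
time_s: 2.45
tcp_pos: [0.5922, 0.1567, 0.0721]
ee_rot: [-0.547, 1.503, 0.55]
ft_force: [0.2, -0.4, -1.1]
opening: 0.0799
t 2.45 tcp [0.5922 0.1567 0.0721] yaw 40.2 tilt -1.0 F [ 0.2446 -0.4201 -1.1119] open 0.0799 q7 0.4982454902654829
['.5955', '.150', '.073', '40'] shift [-0.02 -0.18 -0.05] turn 0.02 r 0.614
```

View pics/w2.png

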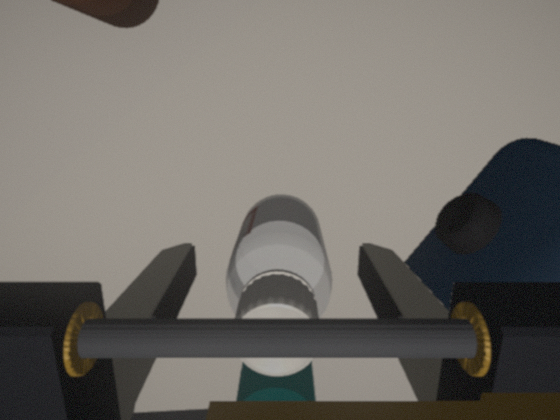

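The wrist view shows the bottle centred between the fingers, at about column 279. I'll nudge 6 mm along tool −y and close.

```bash
python3 -m jog '[[[0,-0.08,0],0,80],[[0,-0.16,0],0,80],[[0,-0.16,0],0,80],[[0,-0.16,0],0,60],[[0,-0.16,0],0,40],[[0,-0.16,0],0,40],[[0,-0.16,0],0,40],[[0,-0.16,0],0,40],[[0,-0.16,0],0,40],[[0,-0.16,0],0,40]]' 20; python3 plan.py .595 .15 .22 40 .5255 -.160 .25 -46 .5255 -.160 .25 134; python3 -c "
from h import *
d=manip.get_image('top')
cv2.imwrite('/tmp/t.png',d['img'])"
```

```text
time_s: 3.5
tcp_pos: [0.5985, 0.149, 0.0737]
ee_rot: [-0.546, 1.501, 0.546]
ft_force: [0.4, 0.3, 0.4]
opening: 0.0476
t 3.5 tcp [0.5985 0.149  0.0737] yaw 39.9 tilt -1.0 F [0.3769 0.2549 0.4153] open 0.0476 q7 0.5068961992079272
['.595', '.15', '.22', '40'] shift [-3.66  0.07 -0.05] turn -0.01 r 0.614
['.5255', '-.160', '.25', '-46'] shift [-4.41 -4.75 -6.36] turn 10.74 r 0.549
['.5255', '-.160', '.25', '134'] shift [-4.41 -4.75 -6.36] turn -11.76 r 0.549
```

```bash
python3 -m jog '[[[-0.3,0,0],0,40],[[-0.8,0,0],0,40],[[-1.5,0,0],0,40],[[-2.2,0,0],0,40],[[-2.9,-0.2,-0.3],0.5,40],[[-3.6,-0.6,-0.8],1.2,40],[[-4.2,-1.0,-1.4],2,40],[[-4.4,-1.5,-2.0],2.8,40],[[-4.4,-2.0,-2.7],3.6,40],[[-4.4,-2.5,-3.4],4.4,40]]' 25; python3 plan.py .5147 -.162 .25 -46
```

```text
time_s: 4.55
tcp_pos: [0.5578, -0.0162, 0.2509]
ee_rot: [-0.062, 1.569, 0.062]
ft_force: [1.1, -0.9, -1.6]
opening: 0.0476
t 4.55 tcp [ 0.5578 -0.0162  0.2509] yaw 4.5 tilt -1.0 F [ 1.1396 -0.9381 -1.6457] open 0.0476 q7 0.22905262215604139
['.5147', '-.162', '.25', '-46'] shift [ 0.02 -3.55 -1.36] turn 6.31 r 0.54
```

```bash
python3 -m jog '[[[0,-0.4,-0.15],0.7,40],[[0,-0.8,-0.3],1.4,40],[[0,-1.3,-0.5],2.2,40],[[0,-1.8,-0.7],3.0,40],[[0,-2.3,-0.9],3.8,40],[[0,-2.8,-1.05],4.6,40],[[0,-3.2,-1.2],5.4,40],[[0,-3.5,-1.3],6.0,40],[[0,-3.5,-1.3],6.3,40],[[0,-3.5,-1.3],6.3,40]]'; python3 plan.py .5147 -.162 .10 -46; python3 - <<'E'
from h import *
d=manip.get_image("wrist");cv2.imwrite("pics/w3.png",d["img"])
for n in "wrist","top","scene":
    import pickle; pickle.dump(manip.get_image(n),open(f"/tmp/{n}3.pkl","wb"))
E
```

```text
time_s: 5.55
tcp_pos: [0.5177, -0.1591, 0.2502]
ee_rot: [0.624, 1.479, -0.623]
ft_force: [1.2, -0.0, -0.5]
opening: 0.0476
t 5.55 tcp [ 0.5177 -0.1591  0.2502] yaw -45.7 tilt -1.0 F [ 1.1718 -0.0091 -0.4774] open 0.0476 q7 -0.24401103196852866
['.5147', '-.162', '.10', '-46'] shift [ 3.75 -0.1   0.  ] turn 0.04 r 0.54
```

View pics/w3.png

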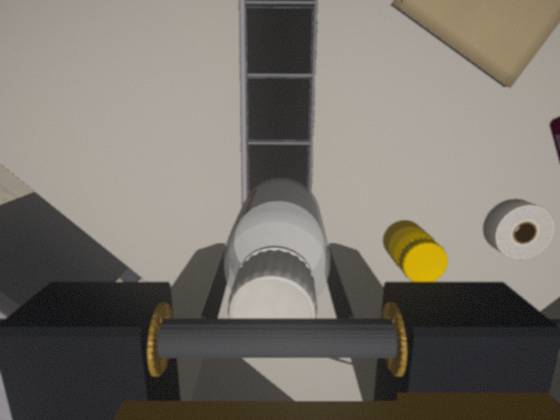

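The rack runs vertically in the wrist view, with walls at columns 245 and 313 and dividers at rows 5, 75 and 142. I'll cast those points to the wall-top height.

```bash
python3 - <<'E'
from h import *
import pickle
d=pickle.load(open("/tmp/wrist3.pkl","rb"))
g=cv2.cvtColor(d["img"],cv2.COLOR_BGR2GRAY).astype(float)
print(g[0:160,265:295].mean(1).round()[[*range(0,12),*range(70,82),*range(136,150)]])
for r in (30,50,100,120): print(r,g[r-3:r+4,238:322].mean(0).round().astype(int))
for p in [(278,5),(278,75),(278,142),(245,75),(313,75)]: print(p,plane(d,p,.015)[:2])
T=pickle.load(open("/tmp/top3.pkl","rb"));
E
```

```text
[ 57.  87. 108. 105.  82.  58.  57.  66.  61.  49.  42.  42.  44.  44.
  46.  61.  91. 111. 106.  84.  73.  60.  47.  44.  48.  48.  49.  57.
  67.  74.  92. 112. 106.  75.  51.  48.  48.  48.]
30 [156 142 128 131 142 143 132 115  96  72  53  48  48  46  48  48  46  47
  47  46  45  46  45  46  45  45  43  44  44  44  44  44  43  42  43  43
  41  44  42  43  41  43  44  43  42  42  43  42  42  41  43  43  42  41
  42  43  41  42  42  43  43  44  43  43  44  45  44  44  44  44  44  43
  46  58  72  78  96 111 119 131 150 161 162 162]
50 [162 153 134 130 141 146 137 119  95  75  57  50  48  50  48  49  47  48
  47  47  48  48  47  47  45  45  47  46  46  46  44  46  45  45  44  43
  42  43  44  44  43  44  44  44  43  43  43  43  43  44  43  43  42  43
  43  43  44  42  44  43  44  45  44  43  45  45  45  44  44  44  44  45
  49  61  70  84 106 115 126 150 162 164 164 163]
100 [166 158 138 128 137 146 144 129 105  85  66  56  52  50  50  51  51  51
  51  49  48  49  49  46  48  46  47  47  47  46  47  47  46  45  45  46
  46  45  46  44  45  45  44  44  45  45  44  45  45  46  45  44  46  44
  46  47  43  45  46  46  47  44  46  48  46  46  48  47  47  47  48  60
  72  83 103 115 123 143 159 166 167 167 166 167]
120 [167 160 143 130 135 146 147 135 115  94  73  58  52  50  52  51  53  52
  51  50  50  49  51  50  49  48  48  48  48  48  47  48  47  46  47  47
  47  47  47  47  46  46  46  46  46  43  46  47  46  46  46  47  47  48
  46  48  46  45  47  47  49  47  48  48  48  48  50  50  48  49  58  67
  77  95 114 126 141 159 166 167 167 167 167 169]
(278, 5) [ 0.634  -0.0463]
(278, 75) [ 0.5894 -0.0901]
(278, 142) [ 0.5425 -0.1363]
(245, 75) [ 0.5666 -0.0668]
(313, 75) [ 0.6137 -0.1148]
```

```bash
python3 - <<'E'
from h import *
import pickle
T=pickle.load(open("/tmp/top3.pkl","rb"))["img"];S=pickle.load(open("/tmp/scene3.pkl","rb"))["img"]
cv2.imwrite("pics/p3.png",np.hstack([cv2.resize(T[140:290,260:400],(373,400)),cv2.resize(S[80:230,230:370],(373,400))]))
E
```

```text
(no output)
```

View pics/p3.png

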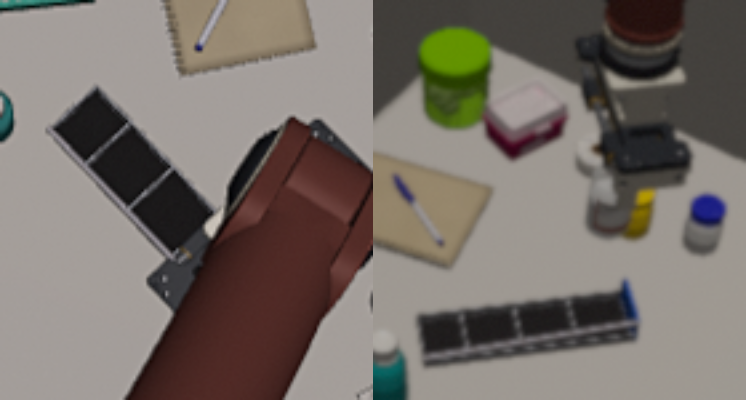

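```bash
python3 - <<'E'
from h import *
import pickle
d=pickle.load(open("/tmp/wrist3.pkl","rb"))
g=d["img"].max(2)
print(g[165:200,280])
for row in (176,178,180):
  for z in (.1765,.1805): print(row,z,plane(d,(280,row),z)[:2]-.0245*np.array([.713,.701]))
print(plane(d,(277.5,300),.2502))
E
python3 plan.py .5163 -.1615 .085 -45.5
```

```text
[53 51 51 52 50 51 52 50 54 53 53 47 54 65 73 77 82 83 84 80 86 83 82 84
 82 86 84 84 85 85 84 82 88 85 86]
176 0.1765 [ 0.5237 -0.1559]
176 0.1805 [ 0.5243 -0.1553]
178 0.1765 [ 0.5228 -0.1568]
178 0.1805 [ 0.5234 -0.1561]
180 0.1765 [ 0.5219 -0.1576]
180 0.1805 [ 0.5225 -0.157 ]
[ 0.5098 -0.1673  0.2502]
t 5.75 tcp [ 0.5181 -0.1583  0.2498] yaw -45.6 tilt -1.0 F [ 0.1742 -0.3089 -0.5408] open 0.0477 q7 -0.24357289513770033
['.5163', '-.1615', '.085', '-45.5'] shift [ 4.12 -0.09  0.03] turn -0.01 r 0.541
```

```bash
python3 -m jog '[[[0.2,-0.08,0],0,40],[[0.6,-0.16,0.02],0,40],[[1.1,-0.16,0.02],0,40],[[1.7,-0.16,0.02],0,40],[[2.3,-0.16,0.02],0,40],[[2.9,-0.16,0.02],0,40],[[3.4,-0.16,0.02],0,40],[[3.8,-0.16,0.02],0,40],[[4.0,-0.16,0.02],0,40],[[4.1,-0.16,0.02],0,40]]'; python3 plan.py .5135 -.163 .077 -45.5; python3 -c "
from h import *
d=manip.get_image('wrist');s=manip.get_image('scene')['img']
cv2.imwrite('pics/w4.png',np.hstack([cv2.resize(d['img'],(400,300)),cv2.resize(s[130:230,230:363],(400,300))]))"
```

```text
time_s: 6.75
tcp_pos: [0.5136, -0.1639, 0.0848]
ee_rot: [0.623, 1.481, -0.623]
ft_force: [-0.6, -0.4, -0.5]
opening: 0.0476
t 6.75 tcp [ 0.5136 -0.1639  0.0848] yaw -45.6 tilt -1.0 F [-0.6232 -0.372  -0.5401] open 0.0476 q7 -0.09281253640767162
['.5135', '-.163', '.077', '-45.5'] shift [ 0.19  0.01 -0.02] turn -0.02 r 0.539
```

View pics/w4.png

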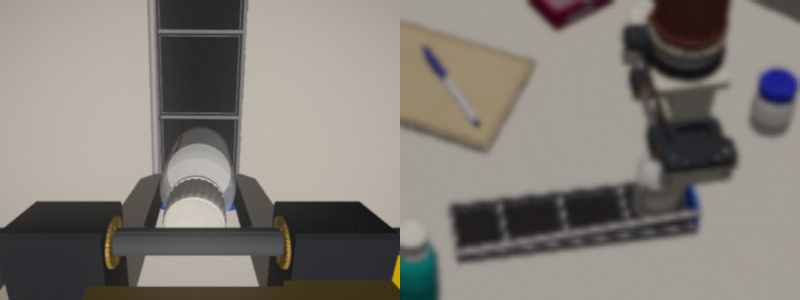

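The white bottle is inside compartment 1, clear of the divider. I'll lower it, release and rise.

```bash
python3 -m jog '[[[0.08,0,0],0,40],[[0.15,0,0],0,40],[[0.19,0,0],0,40],[[0.2,0,0],0,40],[[0.2,0,0],0,40],[[0.2,0,0],0,40],[[0.2,0,0],0,50],[[0.2,0,0],0,60],[[0.2,0,0],0,70],[[0.2,0,0],0,75]]'; python3 -m jog '[[[0,0,0],0,80],[[-0.2,0,0],0,80],[[-0.6,0,0],0,80],[[-1.2,0,0],0,80],[[-1.9,0,0],0,80],[[-2.6,0,0],0,80],[[-3.3,0,0],0,80],[[-3.6,0,0],0,80],[[-3.6,0,0],0,80],[[-3.6,0,0],0,80]]'; python3 plan.py .443 .2015 .22 -45.5;  python3 -c "
from h import *
d=manip.get_image('wrist');s=manip.get_image('scene')['img']
cv2.imwrite('pics/w5.png',np.hstack([cv2.resize(d['img'],(400,300)),cv2.resize(s[130:230,230:363],(400,300))]))"
```

```text
time_s: 7.85
tcp_pos: [0.5141, -0.164, 0.0777]
ee_rot: [0.623, 1.479, -0.623]
ft_force: [-0.5, -0.8, -0.1]
opening: 0.0695
time_s: 8.85
tcp_pos: [0.5134, -0.1635, 0.2209]
ee_rot: [0.623, 1.481, -0.623]
ft_force: [-0.1, -0.8, 0.1]
opening: 0.0802
t 8.85 tcp [ 0.5134 -0.1635  0.2209] yaw -45.6 tilt -1.0 F [-0.0891 -0.8011  0.1066] open 0.0802 q7 -0.2090847285203371
['.443', '.2015', '.22', '-45.5'] shift [ 0.03  5.12 -7.76] turn -0.02 r 0.487
```

View pics/w5.png

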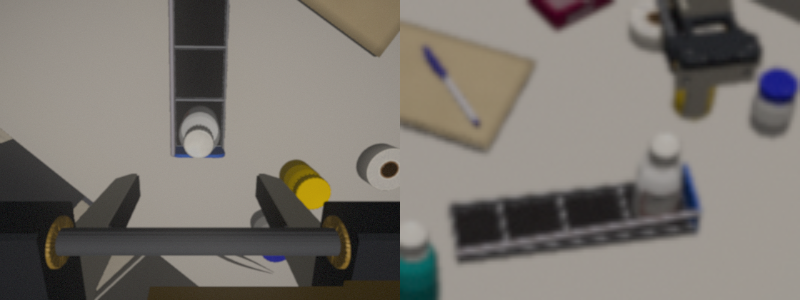

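White stands upright in compartment 1. Now the amber bottle: I'll stop 4 cm short to look.

```bash
python3 -m jog '[[[0,0.5,-0.6],0,70],[[0,1.1,-1.4],0,70],[[0,1.7,-2.2],0,70],[[0,2.4,-3.1],0,70],[[0,3.1,-4.0],0,70],[[0,3.8,-4.9],0,70],[[0,4.5,-5.8],0,70],[[0,5.2,-6.6],0,70],[[0,5.8,-7.3],0,70],[[0,6.2,-7.8],0,70]]'; python3 -m jog '[[[0,0,0],0,70],[[0,0,0],0,70],[[0,0,0],0,70],[[0,0,0],0,70],[[0,0,0],0,70],[[0,0,0],0,70],[[0,0,0],0,70],[[0,0,0],0,70],[[0,0,0],0,70],[[0,0,0],0,70]]'; python3 plan.py .445 .2 .22 -45.5;  python3 -c "
from h import *
import pickle
d=manip.get_image('wrist');pickle.dump(d,open('/tmp/wa.pkl','wb'))
cv2.imwrite('pics/w6.png',d['img'])"
```

```text
time_s: 9.95
tcp_pos: [0.4718, 0.2358, 0.22]
ee_rot: [0.619, 1.483, -0.621]
ft_force: [-0.3, 0.2, 0.2]
opening: 0.0702
time_s: 10.95
tcp_pos: [0.4733, 0.2326, 0.2217]
ee_rot: [0.623, 1.48, -0.623]
ft_force: [-0.3, 0.5, 0.2]
opening: 0.0699
t 10.95 tcp [0.4733 0.2326 0.2217] yaw -45.7 tilt -1.0 F [-0.2917  0.4868  0.2369] open 0.0699 q7 -0.9819996903743072
['.445', '.2', '.22', '-45.5'] shift [ 0.04 -1.07  0.09] turn -0.02 r 0.488
```

View pics/w6.png

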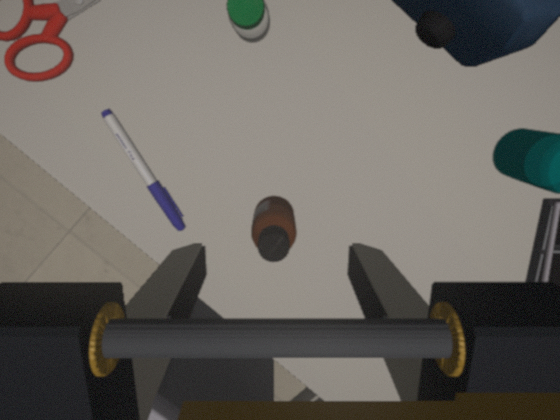

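The amber cap top is at about (273,247), the front edge of its base at about (274,197), and the green cap at (246,8).

```bash
python3 - <<'E'
from h import *
import pickle
d=pickle.load(open("/tmp/wa.pkl","rb")); T=manip.get_image("top")
print("cap",plane(d,(273,247),.088),"base",plane(d,(274,197),0)[:2]-.021*np.array([.714,.7]))
print("tri",tri(d,(273,247),T,(205,262.3)))
print("green",plane(d,(246,8),.066),tri(d,(246,8),T,(153.2,217.2)))
E
python3 plan.py .445 .2 .055 -45.5
```

```text
cap [0.4412 0.2053 0.088 ] base [0.4402 0.2041]
tri (array([0.4392, 0.203 , 0.0805]), np.float64(0.0006680936625931505))
green [0.5586 0.3482 0.066 ] (array([0.5574, 0.3464, 0.0751]), np.float64(0.0005563876245742671))
t 11.05 tcp [0.4733 0.2326 0.2216] yaw -45.6 tilt -1.0 F [0.5755 0.1951 0.0587] open 0.07 q7 -0.9820064108089734
['.445', '.2', '.055', '-45.5'] shift [ 4.17 -1.07  0.09] turn -0.02 r 0.488
```

```bash
python3 -m jog '[[[0,-0.4,-0.03],0,70],[[0,-0.8,-0.06],0,70],[[0,-1.09,-0.06],0,70],[[0.3,-1.09,-0.06],0,70],[[0.9,-1.09,-0.06],0,70],[[1.7,-1.09,-0.06],0,70],[[2.5,-1.09,-0.06],0,70],[[3.2,-1.09,-0.06],0,70],[[3.8,-1.09,-0.06],0,70],[[4.17,-1.09,-0.06],0,70]]'; python3 -m jog '[[[0,0,0],0,70],[[0,0,0],0,70],[[0,0,0],0,60],[[0,0,0],0,50],[[0,0,0],0,35],[[0,0,0],0,35],[[0,0,0],0,35],[[0,0,0],0,35],[[0,0,0],0,35],[[0,0,0],0,35]]' 20; python3 plan.py .5585 -.12 .22 -45.5;
```

```text
time_s: 12.05
tcp_pos: [0.4399, 0.2038, 0.0522]
ee_rot: [0.621, 1.481, -0.625]
ft_force: [-0.5, -0.3, -0.1]
opening: 0.0702
time_s: 13.05
tcp_pos: [0.4407, 0.204, 0.0552]
ee_rot: [0.623, 1.479, -0.622]
ft_force: [-1.0, -0.3, 5.1]
opening: 0.04
t 13.05 tcp [0.4407 0.204  0.0552] yaw -45.7 tilt -1.0 F [-1.0354 -0.3384  5.114 ] open 0.04 q7 -0.7774086440806048
['.5585', '-.12', '.22', '-45.5'] shift [-4.12 -3.55  7.85] turn -0.02 r 0.571
```

```bash
python3 -m jog '[[[-0.2,0,0],0,35],[[-0.7,0,0],0,35],[[-1.4,0,0],0,35],[[-2.2,0,0],0,35],[[-3.0,-0.2,0.5],0,35],[[-3.7,-0.6,1.3],0,35],[[-4.1,-1.0,2.2],0,35],[[-4.1,-1.4,3.1],0,35],[[-4.1,-1.8,4.0],0,35],[[-4.1,-2.2,4.9],0,35]]' 25; python3 plan.py .5653 -.1138 .22 -45.5
```

```text
time_s: 14.05
tcp_pos: [0.5143, 0.0007, 0.219]
ee_rot: [0.623, 1.48, -0.623]
ft_force: [0.8, 0.8, -0.6]
opening: 0.0403
t 14.05 tcp [0.5143 0.0007 0.219 ] yaw -45.7 tilt -1.0 F [ 0.8477  0.8423 -0.5948] open 0.0403 q7 -0.5193072446015546
['.5653', '-.1138', '.22', '-45.5'] shift [-0.03 -1.09  2.94] turn -0.02 r 0.577
```

```bash
python3 -m jog '[[[0,-0.3,0.8],0,35],[[0,-0.6,1.6],0,35],[[0,-0.9,2.4],0,35],[[0,-1.09,2.85],0,35],[[0,-1.09,2.94],0,35],[[0,-1.09,2.94],0,35],[[0,-1.09,2.94],0,35],[[0,-1.09,2.94],0,35],[[0,-1.09,2.94],0,35],[[0,-1.09,2.94],0,35]]'; python3 plan.py .5653 -.1138 .058 -45.5;  python3 -c "
from h import *
import pickle
d=manip.get_image('wrist');pickle.dump(d,open('/tmp/wb.pkl','wb'))
cv2.imwrite('pics/w7.png',d['img'])"
```

```text
time_s: 15.05
tcp_pos: [0.5654, -0.1116, 0.2189]
ee_rot: [0.622, 1.48, -0.622]
ft_force: [0.5, -0.7, -1.4]
opening: 0.0405
t 15.05 tcp [ 0.5654 -0.1116  0.2189] yaw -45.6 tilt -1.0 F [ 0.4501 -0.6635 -1.4299] open 0.0405 q7 -0.3192438827693864
['.5653', '-.1138', '.058', '-45.5'] shift [ 4.02 -0.04  0.04] turn -0.01 r 0.577
```

View pics/w7.png

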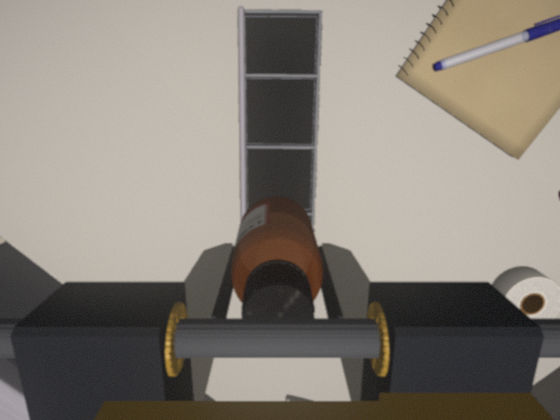

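Compartment lines are at rows 12 (low end), 75 and 146, with another near 212 by the bottle. The front edge of the amber base is at about row 197.

```bash
python3 - <<'E'
from h import *
import pickle
d=pickle.load(open("/tmp/wb.pkl","rb"))
u=np.array([-.713,-.701])
q=[plane(d,p,.015)[:2] for p in [(281,13),(281,75.5),(281,146.5),(281,214)]]
print(np.array(q)); print([np.linalg.norm(q[i+1]-q[i]) for i in range(3)])
w=[plane(d,p,.015)[:2] for p in [(246,110),(317,110)]];print("walls",w,np.linalg.norm(w[0]-w[1]))
g=d["img"].max(2);print(g[185:215,276])
zb=.2189-.0552
for r in (196,198): print("bottle",plane(d,(276,r),zb)[:2]+.021*u)
E
```

```text
[[ 0.6739 -0.0104]
 [ 0.6372 -0.0467]
 [ 0.5914 -0.0919]
 [ 0.5432 -0.1396]]
[np.float64(0.05152925058267341), np.float64(0.06438302445093091), np.float64(0.06788801844266654)]
walls [array([ 0.5927, -0.0447]), array([ 0.6391, -0.092 ])] 0.06627156406061147
[53 55 51 55 56 50 52 51 52 55 54 59 56 54 54 53 59 61 58 59 62 60 60 60
 58 58 61 71 75 75]
bottle [ 0.5664 -0.1103]
bottle [ 0.5656 -0.1111]
```

```bash
python3 -m jog '[[[0.2,-0.07,0.08],0,35],[[0.6,-0.07,0.08],0,35],[[1.1,-0.07,0.08],0,35],[[1.7,-0.07,0.08],0,35],[[2.3,-0.07,0.08],0,35],[[2.8,-0.07,0.08],0,35],[[3.2,-0.07,0.08],0,35],[[3.5,-0.07,0.08],0,35],[[3.7,-0.07,0.08],0,35],[[3.8,-0.07,0.08],0,35]]'; python3 plan.py .5663 -.1148 .058 -45.5;  python3 -c "
from h import *
d=manip.get_image('wrist');s=manip.get_image('scene')['img']
cv2.imwrite('pics/w8.png',np.hstack([cv2.resize(d['img'],(400,300)),cv2.resize(s[130:230,230:363],(400,300))]))"
```

```text
time_s: 16.1
tcp_pos: [0.5656, -0.1169, 0.0662]
ee_rot: [0.623, 1.48, -0.623]
ft_force: [-0.0, 0.0, -0.8]
opening: 0.0404
t 16.1 tcp [ 0.5656 -0.1169  0.0662] yaw -45.7 tilt -1.0 F [-0.021   0.0479 -0.7824] open 0.0404 q7 -0.19975148019244196
['.5663', '-.1148', '.058', '-45.5'] shift [ 0.2   0.05 -0.02] turn -0.02 r 0.578
```

View pics/w8.png

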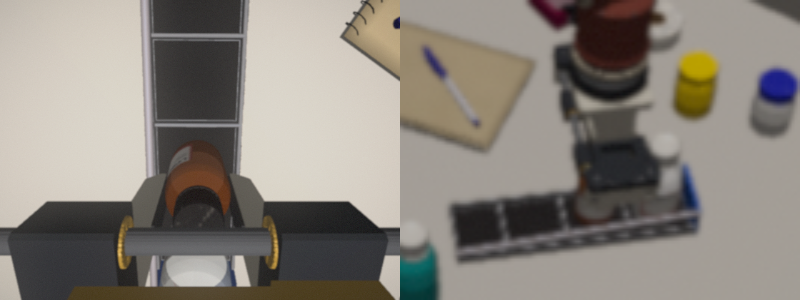

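The amber bottle is inside compartment 2, with a visible gap to the divider. I'll lower it, release and rise.

```bash
python3 -m jog '[[[0.08,0,0],0,35],[[0.15,0,0],0,35],[[0.19,0,0],0,35],[[0.2,0,0],0,35],[[0.2,0,0],0,35],[[0.2,0,0],0,35],[[0.2,0,0],0,45],[[0.2,0,0],0,55],[[0.2,0,0],0,65],[[0.2,0,0],0,70]]'; python3 -m jog '[[[0,0,0],0,70],[[-0.2,0,0],0,70],[[-0.6,0,0],0,70],[[-1.2,0,0],0,70],[[-1.9,0,0],0,70],[[-2.6,0,0],0,70],[[-3.3,0,0],0,70],[[-3.6,0,0],0,70],[[-3.6,0,0],0,70],[[-3.6,0,0],0,70]]'; python3 plan.py .505 -.318 .19 -45.5
```

```text
time_s: 17.2
tcp_pos: [0.5658, -0.1167, 0.0589]
ee_rot: [0.623, 1.479, -0.623]
ft_force: [-0.4, 0.4, -0.1]
opening: 0.0647
time_s: 18.2
tcp_pos: [0.5651, -0.1163, 0.202]
ee_rot: [0.623, 1.481, -0.623]
ft_force: [0.0, -0.2, -0.6]
opening: 0.07
t 18.2 tcp [ 0.5651 -0.1163  0.202 ] yaw -45.6 tilt -1.0 F [ 0.0155 -0.2488 -0.6253] open 0.07 q7 -0.29920437465090105
['.505', '-.318', '.19', '-45.5'] shift [ 0.3  -4.6   2.55] turn -0.02 r 0.597
```

```bash
python3 -m jog '[[[0,-0.4,0.2],0,72],[[0.05,-1.0,0.5],0,72],[[0.1,-1.7,0.9],0,72],[[0.1,-2.4,1.3],0,72],[[0.1,-3.1,1.7],0,72],[[0.1,-3.7,2.1],0,72],[[0.1,-4.3,2.4],0,72],[[0.1,-4.6,2.55],0,72],[[0.1,-4.6,2.55],0,72],[[0.1,-4.6,2.55],0,72]]'; cat > cap.py <<'E'
import sys
from h import *
k,h=sys.argv[1],float(sys.argv[2])
rng={"blue":((112,110,40),(130,255,255)),"green":((60,110,30),(85,255,255))}[k]
def caps(d):
    m=cv2.inRange(cv2.cvtColor(d["img"],cv2.COLOR_BGR2HSV),*map(np.array,rng))
    return [(cv2.contourArea(c),*cv2.minEnclosingCircle(c),cv2.boundingRect(c)) for c in sorted(cv2.findContours(m,0,2)[0],key=cv2.contourArea)[-3:]]
W=manip.get_image("wrist");cv2.imwrite(f"pics/c_{k}.png",W["img"])
for c in caps(W): print("wrist",c,plane(W,c[1],h),plane(W,c[1],h-.006))
print(manip.get_state()["tcp_pos"])
E
python3 cap.py blue .07; python3 plan.py .477 -.347 .047 -45.5
```

```text
time_s: 19.2
tcp_pos: [0.5058, -0.3166, 0.1979]
ee_rot: [0.624, 1.482, -0.621]
ft_force: [0.1, 0.1, 0.5]
opening: 0.072
wrist (21.0, (187.5, 94.5), 6.670932292938232, (181, 91, 14, 6)) [ 0.5171 -0.2146  0.07  ] [ 0.5162 -0.2136  0.064 ]
wrist (21.5, (132.0, 91.0), 13.000100135803223, (119, 90, 27, 6)) [ 0.4908 -0.1844  0.07  ] [ 0.4893 -0.1827  0.064 ]
wrist (2010.5, (279.0831298828125, 246.9757080078125), 26.335474014282227, (253, 222, 53, 51)) [ 0.4789 -0.3454  0.07  ] [ 0.4772 -0.3472  0.064 ]
[ 0.5063 -0.316   0.1981]
t 19.25 tcp [ 0.5063 -0.316   0.1981] yaw -45.5 tilt -1.0 F [-0.1106  0.7919  0.5786] open 0.0721 q7 0.051039611985965856
['.477', '-.347', '.047', '-45.5'] shift [ 3.77 -1.07  0.05] turn -0.0 r 0.59
```

View pics/c_blue.png

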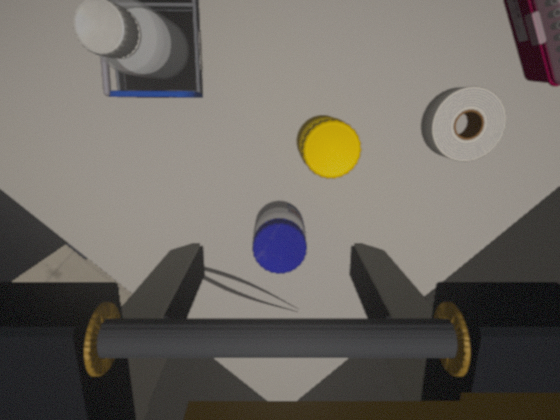

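The wrist view shows the blue cap at (279,247), the yellow look-alike at (330,148), and white still upright in compartment 1. I'll grasp blue.

```bash
python3 -m jog '[[[0,-0.4,0.04],0,72],[[0,-0.8,0.04],0,72],[[0,-1.03,0.04],0,72],[[0.3,-1.03,0.04],0,72],[[0.9,-1.03,0.04],0,72],[[1.6,-1.03,0.04],0,72],[[2.3,-1.03,0.04],0,72],[[3.0,-1.03,0.04],0,72],[[3.5,-1.03,0.04],0,72],[[3.72,-1.03,0.04],0,72]]'; python3 -m jog '[[[0,0,0],0,72],[[0,0,0],0,72],[[0,0,0],0,65],[[0,0,0],0,55],[[0,0,0],0,40],[[0,0,0],0,40],[[0,0,0],0,40],[[0,0,0],0,40],[[0,0,0],0,40],[[0,0,0],0,40]]' 20; python3 plan.py .478 -.346 .22 -45.5
```

```text
time_s: 20.25
tcp_pos: [0.476, -0.3466, 0.0472]
ee_rot: [0.624, 1.484, -0.622]
ft_force: [0.5, -0.0, 0.2]
opening: 0.0719
time_s: 21.25
tcp_pos: [0.4772, -0.3482, 0.0505]
ee_rot: [0.623, 1.479, -0.623]
ft_force: [-0.6, 1.3, 5.6]
opening: 0.0457
t 21.25 tcp [ 0.4772 -0.3482  0.0505] yaw -45.7 tilt -1.0 F [-0.6126  1.2677  5.6372] open 0.0457 q7 0.22279656207589982
['.478', '-.346', '.22', '-45.5'] shift [-4.24  0.05 -0.02] turn -0.02 r 0.59
```

```bash
python3 -m jog '[[[-0.2,0,0],0,40],[[-0.7,0,0],0,40],[[-1.4,0,0],0,40],[[-2.2,0,0],0,40],[[-3.0,0.3,-0.1],0,40],[[-3.7,0.9,-0.3],0,40],[[-4.2,1.7,-0.6],0,40],[[-4.2,2.6,-0.9],0,40],[[-4.2,3.5,-1.2],0,40],[[-4.2,4.4,-1.5],0,40]]' 25; python3 plan.py .613 -.0695 .22 -45.5
```

```text
time_s: 22.25
tcp_pos: [0.5615, -0.1809, 0.2182]
ee_rot: [0.623, 1.479, -0.623]
ft_force: [0.8, -0.2, -1.4]
opening: 0.0454
t 22.25 tcp [ 0.5615 -0.1809  0.2182] yaw -45.7 tilt -1.0 F [ 0.751  -0.182  -1.3547] open 0.0454 q7 -0.20318740377252711
['.613', '-.0695', '.22', '-45.5'] shift [-0.04  2.87 -1.09] turn -0.02 r 0.617
```

```bash
python3 -m jog '[[[0,0.8,-0.3],0,40],[[0,1.6,-0.6],0,40],[[0,2.3,-0.9],0,40],[[0,2.75,-1.05],0,40],[[0,2.82,-1.08],0,40],[[0,2.82,-1.08],0,40],[[0,2.82,-1.08],0,40],[[0,2.82,-1.08],0,40],[[0,2.82,-1.08],0,40],[[0,2.82,-1.08],0,40]]'; python3 plan.py .613 -.0695 .0535 -45.5;  python3 - <<'E'
from h import *
d=manip.get_image('wrist');cv2.imwrite('pics/w9.png',d['img'])
g=d["img"].max(2)
print("col262",g[0:260:4,262]);print("col 278",g[0:240:1,278][60:240])
for r in (30,60): print(g[r,225:340])
import pickle;pickle.dump(d,open('/tmp/wc.pkl','wb'))
E
```

```text
time_s: 23.25
tcp_pos: [0.6113, -0.0734, 0.2182]
ee_rot: [0.624, 1.479, -0.624]
ft_force: [0.8, 0.3, -0.3]
opening: 0.0455
t 23.25 tcp [ 0.6113 -0.0734  0.2182] yaw -45.7 tilt -1.0 F [ 0.7857  0.3031 -0.2678] open 0.0455 q7 -0.39733638533672333
['.613', '-.0695', '.0535', '-45.5'] shift [ 4.12  0.1  -0.04] turn -0.03 r 0.617
col262 [179 181 179 181 182 186 182 184 184 186 182 187 185 184 184 185 185 186
 184 187 173 113  63  61  62  58  60  60  56  56  57  56  55  51  61 117
  59  54  58  55  57  53  56  57  55  57  60  57  60  59  79  88  87 113
 121 117 139 144 127  85  75  92 141 157 157]
col 278 [184 188 186 186 184 186 187 183 187 186 186 187 186 186 187 187 187 186
 187 186 174 151 136 129 120 106  80  64  59  61  59  61  60  60  61  58
  57  55  58  58  59  57  59  56  60  57  58  56  51  61  53  51  54  58
  60  57  54  56  52  59  55  53  54  51  56  53  51  52  53  52  52  52
  51  54  55  48  57  75  98  97 114 128 117  85  62  52  51  54  51  52
  53  54  55  57  56  52  53  49  50  50  55  53  49  51  54  54  51  56
  52  53  56  55  54  56  52  55  46  55  53  56  55  5
[... 473 characters left out ...]
 184 184 182 185 184 182 183 184 186 183 181 180 183 184
 184 185 182 185 183 184 183 183 184 181 185 184 184 184 183 183 182 184
 185 184 182 184 184 182 186 182 184 184 185 182 183 181 184 184 183 183
 183 184 186 181 182 184 183]
[185 185 186 186 184 185 184 185 185 187 187 184 185 187 187 185 185 185
 185 185 186 187 189 187 187 186 186 185 185 184 188 186 184 187 187 185
 186 185 185 184 187 184 187 186 185 186 186 186 186 186 188 186 185 184
 186 186 186 185 185 185 187 186 186 189 186 185 187 187 188 189 186 184
 187 188 186 188 184 186 189 185 188 184 189 187 185 185 186 185 187 186
 186 188 187 187 186 185 186 188 187 186 185 187 186 184 186 186 188 189
 185 183 186 185 188 186 187]
```

The end wall is at about row 85, the compartment 3/4 divider at row 141, and the front edge of the bottle's base at about row 199 (from the pixel profile).

```bash
python3 - <<'E'
from h import *
import pickle
d=pickle.load(open("/tmp/wc.pkl","rb"));u=np.array([-.713,-.701])
a=plane(d,(280,83),.015)[:2];b=plane(d,(280,141),.015)[:2]
print(a,b,np.linalg.norm(a-b),"c3",b+.0325*u,"c4",b-.0265*u)
print("bottle",plane(d,(279,199),.2182-.0505)[:2]+.0235*u)
g=d["img"].max(2); print(g[118:123,230:335].mean(0).astype(int))
E
```

```text
[ 0.678  -0.0127] [ 0.6405 -0.0495] 0.05254531428087561 c3 [ 0.6173 -0.0723] c4 [ 0.6594 -0.0309]
bottle [ 0.6113 -0.0755]
[188 187 187 177 154 146 157 166 161 144 119 100  81  65  61  60  59  59
  59  61  60  58  58  59  58  57  56  58  56  56  57  56  55  54  54  55
  55  55  54  55  56  54  54  52  55  53  54  53  54  55  54  54  54  54
  52  55  53  54  55  55  54  54  55  56  53  54  56  55  55  55  55  55
  57  57  56  55  56  65  77  87 106 125 130 147 175 187 188 188 187 187
 188 188 187 189 188 188 189 188 187 188 189 188 190 189 189]
```

```bash
python3 -m jog '[[[0.2,0.14,-0.06],0,40],[[0.6,0.14,-0.06],0,40],[[1.1,0.14,-0.06],0,40],[[1.7,0.14,-0.06],0,40],[[2.3,0.14,-0.06],0,40],[[2.9,0.14,-0.06],0,40],[[3.3,0.14,-0.06],0,40],[[3.6,0.14,-0.06],0,40],[[3.8,0.14,-0.06],0,40],[[3.9,0.14,-0.06],0,40]]'; python3 plan.py .6145 -.069 .0535 -45.5;  python3 -c "
from h import *
d=manip.get_image('wrist');g=d['img'].max(2);print(g[120:240,279]);print(g[120:240,258])"
```

```text
time_s: 24.3
tcp_pos: [0.6138, -0.0667, 0.0614]
ee_rot: [0.623, 1.48, -0.623]
ft_force: [1.1, -0.2, -0.7]
opening: 0.0455
t 24.3 tcp [ 0.6138 -0.0667  0.0614] yaw -45.6 tilt -1.0 F [ 1.0564 -0.1891 -0.7388] open 0.0455 q7 -0.3094830445914442
['.6145', '-.069', '.0535', '-45.5'] shift [ 0.2  -0.03  0.05] turn -0.02 r 0.618
[ 49  50  56  55  51  55  55  54  53  54  55  51  52  49  48  53  51  50
  51  52  51  50  52  50  47  50  49  51  46  55  47  49  49  47  54  46
  52  52  48  48  48  51  49  51  50  48  52  50  53  49  54  52  52  54
  50  55  71  92  94  79  64  65  84 120 141 146 138 119  84  53  53  52
  51  55  53  56  60  75  87  89  91  92  93  92  93  93  95  95 102 113
 130 135 136 137 134 133 134 134 138 142 152 152 155 158 159 159 160 161
 158 158 140 109  99  88  81  82  81  83  86  86]
[ 52  55  54  53  51  51  51  54  53  49  55  53  53  50  52  53  52  56
  53  55  52  46  51  53  48  53  53  46  51  52  52  51  49  55  52  49
  50  53  48  53  55  43  49  53  55  53  52  53  51  54  51  53  54  54
  57  57  81 100  90  72  65  69  91 125 143 147 134 105  70  54  52  56
  59  54  55  52  57  52  57  57  64  74  84  88  88  89  95  90  94  91
  94  94 101 115 124 129 129 134 132 133 133 134 137 146 150 150 149 155
 157 153 157 160 157 140 124 117  97  83  81  84]
```

The divider's edge is at row 188 and the bottle's front at row 197, so there's a clear gap inside the compartment. I'll lower and release.

```bash
python3 -m jog '[[[0.08,-0.04,0],0,40],[[0.15,-0.04,0],0,40],[[0.19,-0.04,0],0,40],[[0.2,-0.04,0],0,40],[[0.2,-0.04,0],0,40],[[0.2,-0.04,0],0,40],[[0.2,-0.04,0],0,50],[[0.2,-0.04,0],0,60],[[0.2,-0.04,0],0,70],[[0.2,-0.04,0],0,72]]'; python3 -m jog '[[[0,0,0],0,72],[[-0.2,0,0],0,72],[[-0.6,0,0],0,72],[[-1.2,0,0],0,72],[[-1.9,0,0],0,72],[[-2.6,0,0],0,72],[[-3.3,0,0],0,72],[[-3.6,0,0],0,72],[[-3.6,0,0],0,72],[[-3.6,0,0],0,65]]'; python3 plan.py .587 .377 .2 -45.5
```

```text
time_s: 25.35
tcp_pos: [0.6128, -0.0681, 0.0541]
ee_rot: [0.623, 1.479, -0.623]
ft_force: [0.2, -0.8, -0.1]
opening: 0.069
time_s: 26.35
tcp_pos: [0.612, -0.0677, 0.1971]
ee_rot: [0.623, 1.481, -0.623]
ft_force: [-0.3, -0.0, -0.9]
opening: 0.0678
t 26.35 tcp [ 0.612  -0.0677  0.1971] yaw -45.7 tilt -1.0 F [-0.3344 -0.0149 -0.9258] open 0.0678 q7 -0.3919582172125141
['.587', '.377', '.2', '-45.5'] shift [-0.07  7.32 -8.39] turn -0.02 r 0.698
```

```bash
python3 -m jog '[[[-0.4,0.1,-0.3],0,65],[[-0.9,0.3,-1.0],0,65],[[-1.2,0.5,-1.7],0,65],[[-1.3,0.7,-2.5],0,65],[[-1.3,0.9,-3.3],0,65],[[-1.3,1.1,-4.1],0,65],[[-1.3,1.3,-4.8],0,65],[[-1.3,1.5,-5.4],0,65],[[-1.3,1.8,-5.8],0,65],[[-1.3,1.8,-5.8],0,65]]'; python3 plan.py .599 .355 .22 -80; python3 - <<'E'
from h import *
T=manip.get_image("top")
for p in [(178,184),(222,184),(176,128)]: print(p,[plane(T,p,z)[:2] for z in (0,.12)])
print("beaker",plane(T,(145,196),.06))
E
```

```text
time_s: 27.35
tcp_pos: [0.5003, 0.1527, 0.2495]
ee_rot: [0.618, 1.484, -0.617]
ft_force: [0.1, -0.2, -0.4]
opening: 0.0654
t 27.35 tcp [0.5003 0.1527 0.2495] yaw -45.2 tilt -1.0 F [ 0.1366 -0.1857 -0.3632] open 0.0654 q7 -0.8258690149252762
['.599', '.355', '.22', '-80'] shift [ 0.74  5.31 -1.85] turn 4.35 r 0.696
(178, 184) [array([0.6607, 0.3004]), array([0.6403, 0.2733])]
(222, 184) [array([0.6627, 0.175 ]), array([0.6422, 0.159 ])]
(176, 128) [array([0.8239, 0.3126]), array([0.7892, 0.2844])]
beaker [0.6161 0.3754 0.06  ]
```

```bash
python3 -m jog '[[[0,0.5,-0.2],0.5,65],[[0.1,1.2,-0.4],1.1,65],[[0.2,1.9,-0.7],1.7,65],[[0.4,2.7,-1.0],2.3,65],[[0.6,3.5,-1.2],2.9,65],[[0.7,4.2,-1.5],3.5,65],[[0.74,4.8,-1.7],4.0,65],[[0.74,5.2,-1.8],4.35,65],[[0.74,5.3,-1.85],4.35,65],[[0.74,5.3,-1.85],4.35,65]]'; python3 cap.py green .066; python3 plan.py .5585 .349 .047 -80
```

```text
time_s: 28.4
tcp_pos: [0.6023, 0.3481, 0.22]
ee_rot: [1.084, 1.283, -1.087]
ft_force: [0.0, -1.0, 0.4]
opening: 0.0648
wrist (0.0, (548.0, 144.0), 9.999999747378752e-05, (548, 144, 1, 1)) [0.6795 0.1345 0.066 ] [0.6795 0.13   0.06  ]
wrist (594.0, (548.0036010742188, 17.708433151245117), 20.844987869262695, (535, 0, 25, 37)) [0.7693 0.1692 0.066 ] [0.7711 0.1654 0.06  ]
wrist (596.5, (266.0, 236.5), 14.534542083740234, (252, 223, 29, 28)) [0.5607 0.3503 0.066 ] [0.5584 0.3501 0.06  ]
[0.6022 0.3474 0.2204]
t 28.45 tcp [0.6022 0.3474 0.2204] yaw -80.5 tilt -1.0 F [-0.1743 -0.5937 -0.0705] open 0.065 q7 -1.5840822214779968
['.5585', '.349', '.047', '-80'] shift [ 4.34 -1.07 -0.23] turn -0.07 r 0.659
```

```bash
python3 -m jog '[[[0,-0.4,-0.1],0,65],[[0,-0.8,-0.22],0,65],[[0,-1.06,-0.22],0,65],[[0.3,-1.06,-0.22],0,65],[[1.0,-1.06,-0.22],0,65],[[1.8,-1.06,-0.22],0,65],[[2.6,-1.06,-0.22],0,65],[[3.4,-1.06,-0.22],0,65],[[4.0,-1.06,-0.22],0,65],[[4.36,-1.06,-0.22],0,65]]'; python3 -m jog '[[[0,0,0],0,65],[[0,0,0],0,65],[[0,0,0],0,55],[[0,0,0],0,45],[[0,0,0],0,28],[[0,0,0],0,28],[[0,0,0],0,28],[[0,0,0],0,28],[[0,0,0],0,28],[[0,0,0],0,28]]' 20; python3 plan.py .50 .2 .22 -45.5
```

```text
time_s: 29.45
tcp_pos: [0.5579, 0.3489, 0.0433]
ee_rot: [1.084, 1.283, -1.09]
ft_force: [0.6, -0.8, 0.6]
opening: 0.065
time_s: 30.45
tcp_pos: [0.5589, 0.351, 0.0464]
ee_rot: [1.086, 1.283, -1.085]
ft_force: [0.1, -0.6, 2.2]
opening: 0.0319
t 30.45 tcp [0.5589 0.351  0.0464] yaw -80.5 tilt -1.0 F [ 0.1448 -0.609   2.2201] open 0.0319 q7 -1.4844733451575964
['.50', '.2', '.22', '-45.5'] shift [-4.34 -2.08  3.48] turn -4.37 r 0.539
```

```bash
python3 -m jog '[[[-0.2,0,0],0,28],[[-0.7,0,0],0,28],[[-1.4,0,0],0,28],[[-2.2,-0.1,0],0,28],[[-3.0,-0.4,0.3],-0.3,28],[[-3.7,-0.8,0.9],-1.0,28],[[-4.2,-1.2,1.5],-1.8,28],[[-4.4,-1.6,2.2],-2.6,28],[[-4.4,-1.9,2.9],-3.4,28],[[-4.4,-2.0,3.5],-4.2,28]]' 25; python3 plan.py .6585 -.0285 .22 -45.5
```

```text
time_s: 31.45
tcp_pos: [0.5017, 0.198, 0.2227]
ee_rot: [0.636, 1.476, -0.636]
ft_force: [1.1, 0.4, -0.9]
opening: 0.0315
t 31.45 tcp [0.5017 0.198  0.2227] yaw -46.6 tilt -1.0 F [ 1.0949  0.389  -0.88  ] open 0.0315 q7 -0.901229561576809
['.6585', '-.0285', '.22', '-45.5'] shift [ 0.06 -1.04  6.81] turn -0.14 r 0.659
```

```bash
python3 -m jog '[[[0,-0.1,0.6],-0.05,28],[[0,-0.2,1.5],-0.1,28],[[0,-0.4,2.4],-0.1,28],[[0,-0.5,3.3],-0.1,28],[[0,-0.7,4.2],-0.1,28],[[0,-0.8,5.1],-0.1,28],[[0,-1.0,5.9],-0.1,28],[[0,-1.04,6.5],-0.1,28],[[0,-1.04,6.8],-0.1,28],[[0,-1.04,6.8],-0.1,28]]'; python3 -m jog '[[[0,0,0],0,28],[[0,0,0],0,28],[[0,0,0],0,28],[[0,0,0],0,28],[[0,0,0],0,28],[[0,0,0],0,28],[[0,0,0],0,28],[[0,0,0],0,28],[[0,0,0],0,28],[[0,0,0],0,28]]'; python3 plan.py .657 -.029 .0495 -45.5;  python3 - <<'E'
from h import *
d=manip.get_image('wrist');cv2.imwrite('pics/w10.png',d['img'])
g=d["img"].max(2)
print("col",g[110:260,276])
print(g[165:170,225:335].mean(0).astype(int))
import pickle;pickle.dump(d,open('/tmp/wd.pkl','wb'))
E
```

```text
time_s: 32.45
tcp_pos: [0.6588, -0.0288, 0.2217]
ee_rot: [0.629, 1.478, -0.631]
ft_force: [0.2, -0.2, -0.4]
opening: 0.0314
time_s: 33.45
tcp_pos: [0.6586, -0.0273, 0.222]
ee_rot: [0.628, 1.478, -0.628]
ft_force: [-0.8, 0.3, 0.0]
opening: 0.0311
t 33.45 tcp [ 0.6586 -0.0273  0.222 ] yaw -46.1 tilt -1.0 F [-0.7673  0.344   0.0114] open 0.0311 q7 -0.495742903446738
['.657', '-.029', '.0495', '-45.5'] shift [ 4.31 -0.06  0.  ] turn -0.07 r 0.658
col [175 179 181 180 178 179 178 179 178 180 180 179 179 177 178 180 178 178
 180 180 179 179 180 182 178 177 178 176 179 178 179 180 176 179 180 179
 177 180 180 179 163 118  91 107 124 114  81  62  55  54  56  57  52  55
  57  54  55  57  53  53  53  59  55  59  57  56  52  58  54  56  56  55
  53  57  53  56  55  54  54  54  50  53  57  53  53  51  52  54  51  53
  60  72  81  68  68  92 118 111  78  53  55  63  71  77  65  65  68  78
  86  86  89  87  87  87  90  88  88  84  73  67  73  99 122 132 131 129
 134 138 140 141 143 141 141 145 150 152 152 151 152 153 135 104  87  86
  65  54  54  54  55  59]
[179 179 178 178 179 178 179 178 179 178 170 152 142 149 157 153 137 112
  85  69  63  61  60  60  61  60  59  60  58  59  58  59  56  58  56  57
  56  56  56  56  56  58  59  57  58  54  56  57  56  55  56  54  56  56
  56  55  54  57  56  56  57  55  55  58  56  56  58  56  58  55  58  57
  57  58  59  57  57  58  58  59  60  69  82  89 109 120 130 154 172 179
 179 179 180 178 178 179 178 179 178 178 179 180 179 179 179 179 180 179
 179 180]
```

View pics/w10.png

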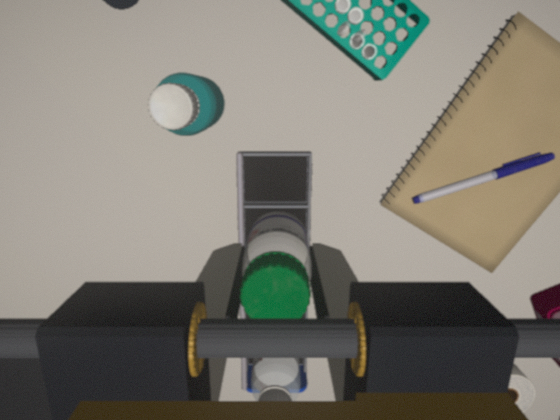

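The end wall is at row 154, the compartment 3/4 divider at row 206, and the front edge of green's base at about row 212. Turquoise is untouched at (174,106).

```bash
python3 - <<'E'
from h import *
import pickle
d=pickle.load(open("/tmp/wd.pkl","rb"));u=np.array([-.713,-.701])
a=plane(d,(276,153.5),.015)[:2];b=plane(d,(276,206.5),.015)[:2]
print(a,b,np.linalg.norm(a-b),"c4",(a+b)/2)
for r in (212,216): print("bottle",plane(d,(277,r),.222-.0464)[:2]+.0165*u)
E
```

```text
[ 0.6763 -0.0094] [ 0.6376 -0.0467] 0.05373873310012602 c4 [ 0.6569 -0.0281]
bottle [ 0.6584 -0.0282]
bottle [ 0.6567 -0.0299]
```

```bash
python3 -m jog '[[[0.2,-0.03,0],0,28],[[0.6,-0.03,0],0,28],[[1.1,-0.03,0],-0.07,28],[[1.7,-0.03,0],-0.07,28],[[2.3,-0.03,0],-0.07,28],[[2.9,-0.03,0],-0.07,28],[[3.4,-0.03,0],-0.07,28],[[3.8,-0.03,0],-0.07,28],[[4.0,-0.03,0],-0.07,28],[[4.1,-0.03,0],-0.07,28]]'; python3 plan.py .657 -.0285 .0495 -45.5; python3 -c "
from h import *
d=manip.get_image('wrist');g=d['img'].max(2);print(g[100:260,277])"
```

```text
time_s: 34.5
tcp_pos: [0.6575, -0.0281, 0.0572]
ee_rot: [0.62, 1.481, -0.621]
ft_force: [0.1, -0.4, -1.1]
opening: 0.0317
t 34.5 tcp [ 0.6575 -0.0281  0.0572] yaw -45.5 tilt -1.0 F [ 0.1327 -0.3653 -1.0654] open 0.0317 q7 -0.40078851050025577
['.657', '-.0285', '.0495', '-45.5'] shift [ 0.19 -0.02 -0.  ] turn 0.0 r 0.658
[186 186 185 183 187 186 188 187 184 185 187 184 187 187 187 188 187 184
 187 187 187 187 187 187 186 185 185 189 188 186 185 188 185 186 187 187
 188 185 189 188 184 186 187 186 185 186 185 184 187 186 187 188 185 187
 187 189 185 187 186 186 183 186 185 189 183 186 183 186 186 186 185 185
 185 186 186 183 185 184 186 184 185 187 187 187 186 185 183 167 115  74
  66  70  67  83 106 125 132 131 116  85  63  57  55  57  53  56  52  56
  53  52  58  69  78  75  68  67  67  78  88  93  94  92  90  91  91  89
  88  84  73  65  75 100 127 133 136 136 139 143 145 146 146 147 151 150
 153 155 155 155 158 155 140 107  87  79  64  55  53  58  57  55]
```

There is clear black floor between the end wall (rows 193-199) and the bottle (row 211). I'll lower, release, rise, and take the final look.

```bash
python3 -m jog '[[[0.08,0,0],0,28],[[0.15,0,0],0,28],[[0.19,0,0],0,28],[[0.2,0,0],0,28],[[0.2,0,0],0,28],[[0.2,0,0],0,28],[[0.2,0,0],0,38],[[0.2,0,0],0,48],[[0.2,0,0],0,58],[[0.2,0,0],0,62]]'; python3 -m jog '[[[0,0,0],0,65],[[-0.2,0,0],0,65],[[-0.6,0,0],0,65],[[-1.2,0,0],0,65],[[-1.9,0,0],0,65],[[-2.6,0,0],0,65],[[-3.3,0,0],0,65],[[-4.0,0,0],0,65],[[-4.5,0,0],0,65],[[-4.5,0,0],0,65]]';python3 -m jog '[[[0,0,-0.5],0,65],[[0,-0.2,-1.2],0,65],[[0,-0.5,-2],0,65],[[0,-0.8,-3],0,65],[[0,-0.9,-4],0,65],[[0,-1,-5],0,65],[[0,-1,-5.6],0,65],[[0,-1,-6],0,65],[[0,-1,-6],0,65],[[0,-1,-6],0,65]]'; python3 plan.py; python3 -c "
from h import *
d=manip.get_image('top')['img'];s=manip.get_image('scene')['img']
cv2.imwrite('pics/end.png',np.hstack([cv2.resize(d[160:265,265:370],(400,400)),cv2.resize(s[140:240,235:335],(400,400))]))"
```

```text
time_s: 35.55
tcp_pos: [0.6578, -0.0281, 0.0502]
ee_rot: [0.621, 1.48, -0.621]
ft_force: [0.5, 0.4, -0.8]
opening: 0.0574
time_s: 36.55
tcp_pos: [0.6598, -0.029, 0.2352]
ee_rot: [0.622, 1.471, -0.618]
ft_force: [0.7, -0.4, -0.0]
opening: 0.0651
time_s: 37.55
tcp_pos: [0.4611, 0.1146, 0.23]
ee_rot: [0.62, 1.48, -0.621]
ft_force: [0.5, -0.4, 0.0]
opening: 0.0651
t 37.55 tcp [0.4611 0.1146 0.23  ] yaw -45.5 tilt -1.0 F [ 0.5244 -0.3551  0.0004] open 0.0651 q7 -0.7786944922713879
```

View pics/end.png

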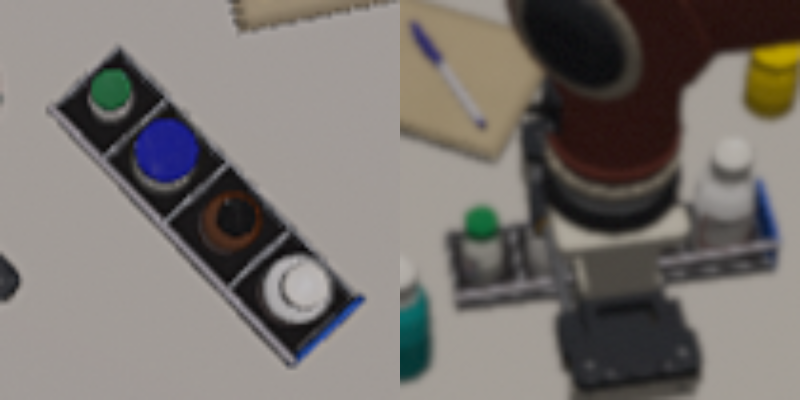

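All four bottles stand upright, one to a compartment, in the right order from the blue end, and the arm is clear of them.

```bash
python3 -c "
from station import manip
print(manip.sign_off())"
```

```text
the job is handed in; nothing more can be done
None
```

All four bottles are in the rack and the job is handed in at about 37.6 s of the 102 s allowed. From the blue end they stand white, amber, blue-capped, green, one per compartment. I placed them in that order, tallest first.

**Last checks:**
- **Top view:** all four are upright, centred, and clear of the dividers.
- **Scene view:** it confirmed white and green upright, but the arm hid amber and blue, so those two rest on the top view alone.
- **Gripper and forces:** the gripper was clear of everything. The wrist force I read stayed under 6 N, sampled only at the end of each move.
- **Look-alikes:** I did not touch the turquoise or yellow bottles.

**Disagreements:**
- **Positions:** the wrist and top cameras differed by about 5–10 mm on early measurements taken while the arm was still settling, worst for green. I re-measured with the arm nearly still before each of the last three grasps and before each placing.
- **Heights:** the triangulated heights were mostly within 9 mm of the sizes given. One early green reading was 70 mm too high and I dropped it.
- **Grip openings:** these read 1–2 mm less than the bottle widths given, with no sign of slipping.

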